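# Free the sagging bolt and hold the spray-can cage ajar

## Task

The barrel bolt on the green spray-can cage has sagged and caught behind its bent keeper. Take its red upright grip, lift the bolt over the keeper's lip while pulling it back, without forcing it against the keeper, then swing the gate open about a hand's breadth (roughly 10 cm at its free edge) and finish while still holding it there, because it springs shut by itself. Leave the paint can, the pencil mug and the crayon box standing where they are.

Things in the scene. Friction and masses are not known exactly. Their poses are not given: they have to be found in the camera images.
- cage: Green steel cage for spray cans, fixed to the bench, 335 mm wide (y), 200 deep, 200 high. Origin on the bench in the front plane of its posts, near mid width; own x points into the cage (away from the robot), y to the hinge side, z up. The gate fills the front (front face 18 mm before that plane, top at 197 mm) and opens to the cage's -x.
- keeper: Bent steel keeper on the cage's -y post, 40 mm long (y), 51 mm out from the front plane, open above. Its front cheek (top 222 mm above the bench) stops the gate while the bolt's nose is inside; the lip bent up across its gate end holds the nose back unless the bolt is lifted. Same frame and origin as the cage. More than 40 N on it counts as forcing.
- keeper_lip (a point): Middle of the top edge of the keeper's upturned lip, 182 mm above the bench, 5 mm thick along the cage's y.
- bolt_nose (a point): Bottom middle of the brass down-turned nose at the bolt's end (12 mm along y, 14 mm along x, 26 mm tall). With the bolt sagged it lies 12 mm lower than the lip, on the lip's -y side; it must pass over the lip towards +y.
- bolt_grip (a point): On the axis of the red upright grip, a post 16 mm in diameter standing on the bolt's 12 mm rod; 20 mm below the post's top, 55 mm above the rod axis, 245 mm above the bench when sagged; 34 mm before the cage's front plane. Two guide loops (10 mm wide, tops 224 mm above the bench) stand 25 mm to its -y and 77 mm to its +y (centres) when the bolt is fully shot.
- bolt (a joint): Pull of the bolt along the gate, m: 0 fully shot into the keeper, grows towards the hinge (the cage's +y while the gate is shut), stop at 0.055. About 1.5 N of friction. The nose is past the lip from 0.022 on, and the gate is free from about 0.032 on. Starts at 0 to 0.005.
- bolt_lift (a joint): Lift of the whole bolt straight up in its worn guides, m: 0 sagged, stop at 0.022. It weighs 2 to 3.3 N and drops by itself. More than 0.012 is needed for the nose to pass over the lip; it takes no turning or tilting.
- gate (a joint): Opening of the gate, rad: 0 shut, grows as its free edge swings out towards the robot (the cage's -x), up to 1.2; seen from above it turns clockwise. A spring shuts it with about 0.4 to 0.6 N m. The free edge is 275 mm from the hinge, so 0.36 rad is about 100 mm.
- gate_hinge (a point): Point on the gate's vertical hinge axis, at 190 mm height, at the cage's +y post. The bolt and grip travel round this axis with the gate; the shut bolt's grip is 205 mm from it along the cage's y and 34 mm before it.
- gate_edge (a point): Point on the free edge of the gate (the stile next to the keeper), at 190 mm height.
- paint_can: Bystander: black spray can with a blue band and white cap, 62 mm in diameter, 180 mm tall, standing loose at the hinge side of the cage. Origin: centre of its underside.
- pencil_mug: Bystander: white mug with pencils, 80 mm in diameter, 92 mm tall (160 mm with the pencils), standing loose at the keeper side of the cage. Origin: centre of its underside.
- crayon_box: Bystander: open wooden box of crayons, 100 by 130 mm, 45 mm tall, loose in front of the keeper side of the cage. Origin: centre of its underside.

How it is judged (in metres and radians):
On the way, in this order (a step that is already met when the one before it is completed fails the run):
1. the bolt is lifted and passes over the keeper's lip with the gate still shut (value of joint bolt_lift above 0.009 m and value of joint bolt above 0.012 m and value of joint gate below 0.08 rad), for 0.03 s.
2. the bolt is drawn back clear of the keeper (value of joint bolt above 0.028 m), for 0.05 s.
At the end, for the whole second after the job is handed in: The gate stands still 0.22 to 0.58 rad open (60 to 150 mm at its free edge), bolt still drawn back at least 25 mm, fingers bearing on the gate or bolt with over 0.5 N; paint can, pencil mug and crayon box upright and within 30 mm of their starts (value of joint gate between 0.22 and 0.58 rad and velocity of joint gate between -0.1 and 0.1 rad/s and value of joint bolt above 0.025 m and contact force between the fingers and cage above 0.5 N and distance of each of paint_can, pencil_mug, crayon_box from where it was at the start of the episode below 0.03 m and angle between each of paint_can, pencil_mug, crayon_box's own z axis and vertical below 0.15 rad); the arm keeps its last pose, push and grip.
It fails at once if the keeper is loaded with more than 40 N (bolt forced against it, or hit) (contact force between keeper and anything else above 40 N).
It fails at once if a bystander is knocked over (angle between any of paint_can, pencil_mug, crayon_box's own z axis and vertical above 0.5 rad).
It also fails if it takes over 32 s, if anything falls off the work surface, if the arm or the gripper's body presses on something with over 40 N, if the wrist force passes 120 N, or if a joint passes its speed limit or range.

## Robot

A 7-joint arm with a two-finger parallel gripper is mounted at the origin on the work surface. World frame = base frame: x ahead of the robot, y to its left, z up, the work surface at z = 0. Lengths are in mm, angles in rad, forces in N, time in s.
With the tool pointing down it reaches from about 425 to 1025 mm from the base axis. Payload 9.4 kg.
Tool frame: the origin (TCP) lies midway between the tips of the shut fingers; the grasp point (between the pads) lies 19 mm behind it; z points along the fingers, y is the line along which they close (so a half turn about z gives the same grasp; the last joint's range is limited). The gripper opens to 85 mm and grips with 20 to 120 N. Pads are 22 mm wide; open, the fingers measure 114 mm over their backs; the gripper's body (76 mm by 85 mm) begins 54 mm behind the grasp point. The pads swing forward as they close: fully open they stand 13 mm farther back than shut.
Start: joints at [-1.181, 0.599, -0.003, 1.599, 0.002, 0.943, -0.08], TCP at [326.276, 647.432, 231.275] pointing down, gripper open.
Joint ranges: [-2.57, 2.57], [-0.35, 1.97], [-1.29, 1.29], [0.11, 2.56], [-1.05, 4.19], [0.11, 1.86], [-2.63, 2.63]. Speed limits (rad/s): [2.22, 2.22, 3.01, 3.01, 3.14, 3.14, 3.14].

## Interface

Orientations are given as a rotation vector (axis times angle).
In Python, from plant import manip gives the robot as it stands.
- The arm moves only by the shell command python3 -m jog 'ROWS'. ROWS is JSON, a list of rows, each a list of 3 entries, a list of its own where there are three numbers: the shift along the tool's x, y, z in cm, then the turn, a rotation vector about the tool's x, y, z in degrees, then the gripper's target within -1 to 1 (shut at 1, half-way at 0, fully open at -1). A call has 1 to 20 rows; each row is the pose to reach, as a shift and turn from the pose commanded when the call began, along the tool's axes at that moment; what a row does not reach only later rows make up. A row lasts 1/8 s, in which the tool goes at most 62.5 mm and 10.7 degrees, less where a joint would pass 70% of its speed; a pose out of reach is approached as far as the arm can. A call with a gripper value outside its range is refused whole. The fingers move at their own pace and stop on an object; the grip force is fixed at half the most. Time passes only in rows, so rows that repeat a pose let the fingers close. It gives the time, the measured TCP pose, the force, the opening and the grip force at its end, in the units of the state.
- manip.sense(): the state, without advancing time (a new reading comes with each control period).
- manip.read_camera(name): name is "scene" or "side" or "wrist"; returns a dict with "pixels" (384x512x3 uint8, blue, green, red), "z_map" (384x512 float32, mm along the optical axis (not along the pixel's ray), 0 where there is no reading), "fx", "fy", "cx", "cy" (pixels), "world_to_cam" (4x4, takes a point from world to camera coordinates). Camera axes: x right, y down, z forward; pixel columns grow to the right and rows downward; lengths in mm; the calibration is good to about 2 mm. A picture is of the moment at which its call begins.
- manip.close_job(): hands the job in; it is judged then, once.
Trained networks look in a picture, given as the dict that the camera call returned (one of the last four; its "shot" number tells which), for a name from the list of things; names that differ only in an ending like _2 or _b are one class to them, and where a whole thing is asked for, a point or a joint stands for the part that bears it (a point fixed in the world has none). Each returns a list of dicts, best first, with "confidence" (0 to 1); they miss things now and then, are a little off and sometimes report something else, mostly with a low value. They report only what shows in the picture. A call takes as long as a camera call.
- manip.masks_of(picture, query): "region" (384x512 bool, what is visible of it) and "uv" ([column, row] in pixels, amid what is visible of it).
The state is a dict: "time": time; "qpos": joint angles; "qvel": joint speeds; "joint_efforts": joint torques, N m; "position": TCP position; "eef_rot": TCP orientation; "contact_force": force on the tool from outside, world axes, zero at the start; "moment": the same for the moment, N m; "width": finger opening in mm; "finger_force": force on a finger pad.
Only numpy, scipy, OpenCV 4.12 (cv2) and the standard library are available. Lean on these libraries where they do the work, as an engineer would, in place of code of your own. Each camera call takes 0.05 s, during which the arm holds its last target. There are 200 camera calls.

## Working session

There is one attempt and no reset: what is moved stays moved. The work goes in short steps, Python scripts to look and compute and a shell command to move; the robot and the scene stay as the last step left them, time stands still between calls to the robot, and variables do not carry over. Pictures are saved under pics/ and viewed, at most 10 in all, crops included, and the job is handed in when it is done.

```bash
mkdir -p pics; cat > h.py <<'E'
import numpy as np, cv2
from plant import manip
from scipy.spatial.transform import Rotation as R
def pts(p,mask):
    v,u=np.nonzero(mask&(p["z_map"]>0)); z=p["z_map"][v,u]
    c=np.c_[(u-p["cx"])/p["fx"]*z,(v-p["cy"])/p["fy"]*z,z,np.ones(len(z))]
    return (c@np.linalg.inv(p["world_to_cam"]).T)[:,:3]
E
python3 - <<'E'
from h import *
s=manip.sense();print({k:np.round(v,3) for k,v in s.items()})
ims=[]
for c in("scene","side"):
    p=manip.read_camera(c);ims.append(p["pixels"])
    for q in("cage","keeper","bolt_grip","bolt_nose","gate_edge","paint_can","pencil_mug","crayon_box"):
        for r in manip.masks_of(p,q)[:2]:
            m=r["region"];P=pts(p,m)
            if len(P):print(c,q,round(r["confidence"],2),np.round(r["uv"]),m.sum(),np.round(np.percentile(P,[2,50,98],axis=0)).tolist())
cv2.imwrite("pics/a.png",cv2.resize(np.vstack(ims),(800,1200))[:600]);cv2.imwrite("pics/b.png",cv2.resize(ims[1],(800,600)))
E
```

```text
{'time': np.float64(0.0), 'qpos': array([-1.181,  0.6  , -0.003,  1.6  ,  0.002,  0.943, -0.08 ]), 'qvel': array([ 0.001,  0.   , -0.001,  0.001, -0.   , -0.001,  0.001]), 'joint_efforts': array([ 0.0000e+00, -7.7644e+01,  1.5650e+00, -2.5800e+01,  1.2000e-02,
        9.0000e-03,  0.0000e+00]), 'position': array([326.065, 647.003, 230.411]), 'eef_rot': array([-7.270e-01, -3.056e+00,  2.000e-03]), 'contact_force': array([-0.545,  0.021, -0.055]), 'moment': array([-0.009, -0.005,  0.017]), 'finger_force': np.float64(0.0), 'width': np.float64(85.262)}
scene cage 0.59 [288. 232.] 12379 [[571.0, -165.0, 4.0], [688.0, -10.0, 168.0], [806.0, 178.0, 210.0]]
scene keeper 0.74 [234. 273.] 321 [[573.0, -179.0, 162.0], [598.0, -161.0, 169.0], [623.0, -138.0, 224.0]]
scene keeper 0.51 [289. 229.] 12756 [[570.0, -165.0, 3.0], [687.0, -8.0, 166.0], [807.0, 181.0, 210.0]]
scene bolt_grip 0.71 [235. 230.] 398 [[560.0, -165.0, 188.0], [579.0, -69.0, 196.0], [595.0, 30.0, 267.0]]
scene bolt_nose 0.64 [237. 226.] 318 [[562.0, -162.0, 191.0], [579.0, -69.0, 197.0], [592.0, 10.0, 266.0]]
scene gate_edge 0
[... 767 characters left out ...]
0, -164.0, 176.0], [576.0, -62.0, 195.0], [594.0, 28.0, 265.0]]
side gate_edge 0.76 [239. 171.] 2181 [[522.0, -166.0, -1.0], [583.0, -26.0, 195.0], [617.0, 133.0, 254.0]]
side paint_can 0.81 [314. 265.] 764 [[603.0, 232.0, 16.0], [635.0, 259.0, 143.0], [653.0, 290.0, 182.0]]
side paint_can 0.34 [230. 146.] 473 [[556.0, -167.0, 170.0], [577.0, -63.0, 195.0], [595.0, 28.0, 265.0]]
side pencil_mug 0.8 [148. 156.] 1031 [[645.0, -301.0, 1.0], [685.0, -262.0, 70.0], [720.0, -213.0, 155.0]]
side crayon_box 0.95 [188. 103.] 1603 [[437.0, -388.0, 4.0], [490.0, -324.0, 25.0], [550.0, -255.0, 47.0]]
side crayon_box 0.64 [229. 147.] 508 [[537.0, -178.0, 2.0], [577.0, -65.0, 195.0], [595.0, 27.0, 265.0]]
```

View pics/a.png

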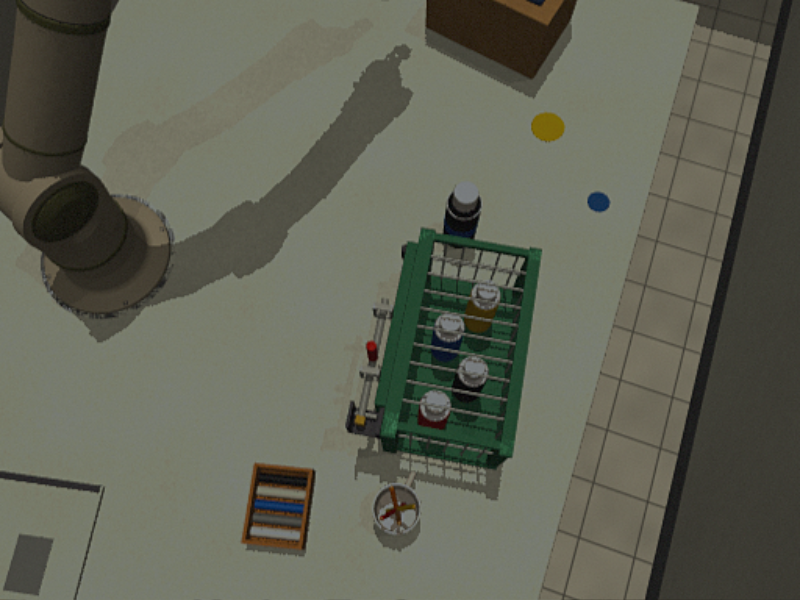

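View pics/b.png

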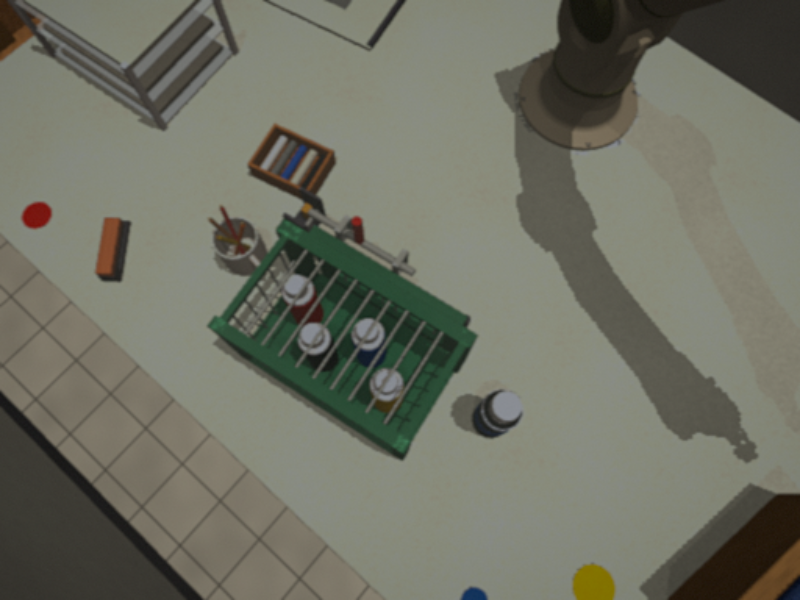

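The pictures show the red grip at about (372,350) in the first and (356,228) in the second. The keeper and nose are at about (360,418), and the gate side faces the robot. Next I fit the grip axis and the cage yaw.

```bash
python3 - <<'E'
from h import *
for c in("scene","side"):
    p=manip.read_camera(c);b,g,r=[p["pixels"][...,i].astype(int) for i in range(3)]
    m=(r>70)&(r>2.2*g)&(r>2.2*b); n,l,st,ce=cv2.connectedComponentsWithStats(m.astype(np.uint8))
    for i in range(1,n):
        P=pts(p,l==i)
        if len(P)>8:
            k=np.median(P,0)
            if abs(k[0]-577)<40 and k[2]>190: print(c,"grip",len(P),np.round(np.percentile(P,[5,50,95],axis=0)).tolist())
    G=(g>1.25*r)&(g>1.1*b); P=pts(p,G); P=P[(P[:,2]>190)&(P[:,2]<215)&(P[:,0]>550)&(P[:,0]<830)&(abs(P[:,1])<220)]
    print(c,cv2.minAreaRect(P[:,:2].astype(np.float32)),np.round(np.percentile(P,[1,99],axis=0)))
    # front edge fit of green top
    e=[];
    for y in np.arange(-140,150,10):
        q=P[abs(P[:,1]-y)<5]
        if len(q)>5:e.append((np.percentile(q[:,0],3),y))
    e=np.array(e);f=np.polyfit(e[:,1],e[:,0],1);print("front slope deg",np.degrees(np.arctan(f[0])),"x at y0",f[1],np.std(e[:,0]-np.polyval(f,e[:,1])))
s=manip.sense();print(np.round(R.from_rotvec(s["eef_rot"]).as_matrix(),3))
E
```

```text
scene grip 31 [[570.0, -69.0, 261.0], [576.0, -63.0, 265.0], [581.0, -58.0, 267.0]]
scene ((675.6773681640625, 8.091751098632812), (248.78353881835938, 345.1670837402344), 8.335291862487793) [[ 571. -164.  193.]
 [ 815.  185.  205.]]
front slope deg -9.31773806612822 x at y0 585.5896253781186 3.5285240517331267
side grip 28 [[569.0, -69.0, 262.0], [575.0, -65.0, 264.0], [580.0, -59.0, 266.0]]
side ((688.7789306640625, 9.4051513671875), (217.76332092285156, 343.90185546875), 8.394326210021973) [[ 570. -162.  192.]
 [ 813.  184.  203.]]
front slope deg -8.988859185546168 x at y0 584.4809606305427 3.1676836445873997
[[-0.893  0.45   0.   ]
 [ 0.45   0.893 -0.   ]
 [-0.     0.    -1.   ]]
```

```bash
python3 -m jog '[[[-4,-4,-5],[0,0,5],-1],[[-9,-9,-7.4],[0,0,10],-1],[[-13,-13,-7.4],[0,0,15],-1],[[-17,-17,-7.4],[0,0,20],-1],[[-21,-20,-7.4],[0,0,25],-1],[[-25,-24,-7.4],[0,0,30],-1],[[-29,-28,-7.4],[0,0,35],-1],[[-34,-32,-7.4],[0,0,40],-1],[[-38,-36,-7.4],[0,0,45],-1],[[-42,-40,-7.4],[0,0,50],-1],[[-46,-44,-7.4],[0,0,54.8],-1],[[-50,-48,-7.4],[0,0,54.8],-1],[[-53,-51,-7.4],[0,0,54.8],-1],[[-54.3,-52.2,-7.4],[0,0,54.8],-1],[[-54.3,-52.2,-7.4],[0,0,54.8],-1],[[-54.3,-52.2,-7.4],[0,0,54.8],-1]]'
python3 - <<'E'
from h import *
s=manip.sense();print(s["time"],s["position"],np.round(R.from_rotvec(s["eef_rot"]).as_matrix(),3))
p=manip.read_camera("wrist");b,g,r=[p["pixels"][...,i].astype(int) for i in range(3)]
m=(r>70)&(r>2.2*g)&(r>2.2*b);P=pts(p,m);P=P[(P[:,2]>255)&(P[:,2]<275)]
print(len(P),np.round(np.percentile(P,[5,50,95],axis=0),1).tolist() if len(P) else 0)
cv2.imwrite("pics/c.png",p["pixels"])
E
```

```text
time: 3.0
position: [576.0, -61.2, 305.1]
eef_rot: [-2.049, -2.381, -0.001]
contact_force: [-0.3, 0.5, 0.1]
width: 85.8
finger_force: 0.0
3.0 [576.01135263 -61.16779524 305.13721182] [[-0.149  0.989 -0.   ]
 [ 0.989  0.149  0.001]
 [ 0.001 -0.    -1.   ]]
420 [[566.4, -69.5, 257.1], [572.7, -62.1, 266.0], [578.9, -57.1, 267.2]]
```

View pics/c.png

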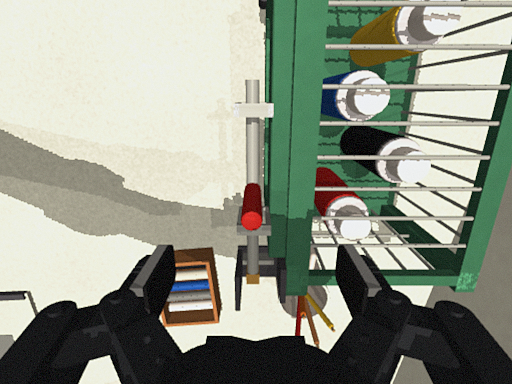

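The wrist view has the red grip's top at (251,220), centred between the fingers and with the gate running vertically, so the yaw is right. I now descend and close.

```bash
python3 -m jog '[[[-0.2,-0.2,3],[0,0,0],-1],[[-0.2,-0.2,6],[0,0,0],-1],[[-0.2,-0.2,7.5],[0,0,0],-1],[[-0.2,-0.2,7.5],[0,0,0],-1],[[-0.2,-0.2,7.5],[0,0,0],0.3],[[-0.2,-0.2,7.5],[0,0,0],1],[[-0.2,-0.2,7.5],[0,0,0],1],[[-0.2,-0.2,7.5],[0,0,0],1],[[-0.2,-0.2,7.5],[0,0,0],1],[[-0.2,-0.2,7.5],[0,0,0],1]]'
```

```text
time: 4.3
position: [574.2, -65.5, 230.8]
eef_rot: [-2.052, -2.379, 0.0]
contact_force: [-3.1, -0.5, 6.5]
width: 14.3
finger_force: 58.3
```

```bash
python3 -m jog '[[[0,0,-0.5],[0,0,0],1],[[0,0,-1],[0,0,0],1],[[0,0,-1.4],[0,0,0],1],[[0,0,-1.7],[0,0,0],1],[[0,0,-1.7],[0,0,0],1],[[0,0,-1.7],[0,0,0],1]]'
python3 - <<'E'
from h import *
p=manip.read_camera("wrist");cv2.imwrite("pics/d.png",p["pixels"])
b,g,r=[p["pixels"][...,i].astype(int) for i in range(3)]
m=(r<60)*0
for q in("bolt_nose","keeper","bolt_grip"):
    for x in manip.masks_of(p,q)[:1]:
        P=pts(p,x["region"]);print(q,x["confidence"],x["uv"],np.round(np.percentile(P,[2,50,98],axis=0)).tolist() if len(P) else 0)
E
```

```text
time: 5.05
position: [574.2, -65.5, 247.1]
eef_rot: [-2.051, -2.379, 0.001]
contact_force: [-4.2, -1.4, -2.3]
width: 14.6
finger_force: 58.5
bolt_nose 0.85 [254.4, 226.5] [[557.0, -162.0, 209.0], [571.0, -57.0, 214.0], [592.0, 29.0, 283.0]]
keeper 0.96 [240.5, 308.3] [[570.0, -181.0, 167.0], [577.0, -158.0, 184.0], [603.0, -143.0, 224.0]]
bolt_grip 0.83 [254.1, 226.1] [[557.0, -162.0, 209.0], [571.0, -57.0, 214.0], [591.0, 29.0, 283.0]]
```

View pics/d.png

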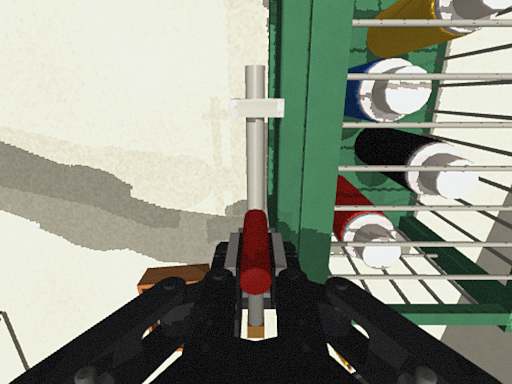

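The view shows the bolt raised about 17 mm: grip top at (255,280) and z ≈ 283. Now I pull it back.

```bash
python3 -m jog '[[[0.5,0,0],[0,0,0],1],[[1,0,0],[0,0,0],1],[[1.5,0,0],[0,0,0],1],[[2,0,0],[0,0,0],1],[[2.5,0,0],[0,0,0],1],[[3,0,0],[0,0,0],1],[[3.5,0,0],[0,0,0],1],[[4,0,0],[0,0,0],1],[[4.4,0,0],[0,0,0],1],[[4.4,0,0],[0,0,0],1],[[4.4,0,0],[0,0,0],1]]'
python3 - <<'E'
from h import *
s=manip.sense();print(np.round(R.from_rotvec(s["eef_rot"]).as_matrix(),3),s["qpos"])
g=s["position"];yaw=np.radians(8.5)
cx=np.array([np.cos(yaw),np.sin(yaw)]);cy=np.array([-cx[1],cx[0]])
h=np.array([574.2,-65.5])+34*cx+205*cy
T=R.from_rotvec(s["eef_rot"]).as_matrix();print("hinge",h)
for a in np.arange(0.04,0.45,0.04):
    c,n=np.cos(-a),np.sin(-a);d=np.array([[c,-n],[n,c]])@(g[:2]-h)+h-g[:2]
    print(round(a,2),np.round(T.T@np.r_[d,0]/10,2),"turn z deg",round(np.degrees(a),1))
E
```

```text
time: 6.62
position: [567.6, -21.0, 247.1]
eef_rot: [-2.05, -2.379, 0.0]
contact_force: [-4.8, 0.2, -2.3]
width: 14.5
finger_force: 58.5
[[-0.148  0.989 -0.001]
 [ 0.989  0.148  0.001]
 [ 0.001 -0.001 -1.   ]] [-0.32284493  0.40941394  0.36386006  1.96277922 -0.19887311  0.80462912
  0.30032205]
hinge [577.52561007 142.27377197]
0.04 [ 0.15 -0.64  0.  ] turn z deg 2.3
0.08 [ 0.32 -1.27  0.  ] turn z deg 4.6
0.12 [ 0.52 -1.89  0.  ] turn z deg 6.9
0.16 [ 0.74 -2.51  0.  ] turn z deg 9.2
0.2 [ 0.99 -3.11  0.  ] turn z deg 11.5
0.24 [ 1.26 -3.71  0.  ] turn z deg 13.8
0.28 [ 1.56 -4.29  0.01] turn z deg 16.0
0.32 [ 1.88 -4.86  0.01] turn z deg 18.3
0.36 [ 2.22 -5.42  0.01] turn z deg 20.6
0.4 [ 2.58 -5.96  0.01] turn z deg 22.9
0.44 [ 2.97 -6.49  0.01] turn z deg 25.2
```

```bash
python3 -m jog '[[[0.15,-0.65,0],[0,0,2.3],1],[[0.3,-1.25,0],[0,0,4.6],1],[[0.5,-1.9,0],[0,0,6.9],1],[[0.75,-2.5,0],[0,0,9.2],1],[[1,-3.1,0],[0,0,11.5],1],[[1.25,-3.7,0],[0,0,13.8],1],[[1.55,-4.3,0],[0,0,16],1],[[1.9,-4.85,0],[0,0,18.3],1],[[2.2,-5.4,0],[0,0,20.6],1],[[2.4,-5.7,0],[0,0,22],1],[[2.4,-5.7,0],[0,0,22],1],[[2.4,-5.7,0],[0,0,22],1],[[2.4,-5.7,0],[0,0,22],1]]'
python3 - <<'E'
from h import *
s=manip.sense();print(s["position"],np.abs(s["qvel"]).max())
p=manip.read_camera("scene");cv2.imwrite("pics/e.png",cv2.resize(p["pixels"],(800,600)))
for q in("gate_edge","paint_can","pencil_mug","crayon_box"):
    for r in manip.masks_of(p,q)[:1]:
        P=pts(p,r["region"]);print(q,r["confidence"],r["uv"],np.round(np.percentile(P,[2,50,98],axis=0)).tolist())
E
```

```text
time: 8.25
position: [508.6, -6.5, 247.4]
eef_rot: [2.467, 1.944, 0.001]
contact_force: [3.3, 0.6, -2.5]
width: 14.5
finger_force: 58.7
[508.56778985  -6.4651757  247.35163552] 0.0022970553330633314
gate_edge 0.94 [229.2, 209.7] [[487.0, -122.0, 4.0], [533.0, -15.0, 184.0], [574.0, 133.0, 224.0]]
paint_can 0.56 [294.1, 133.8] [[585.0, 234.0, -0.0], [625.0, 249.0, 141.0], [654.0, 297.0, 184.0]]
pencil_mug 0.78 [252.6, 323.3] [[646.0, -296.0, 0.0], [683.0, -256.0, 13.0], [718.0, -207.0, 154.0]]
crayon_box 0.56 [177.1, 324.0] [[440.0, -383.0, 2.0], [493.0, -320.0, 25.0], [552.0, -253.0, 48.0]]
```

View pics/e.png

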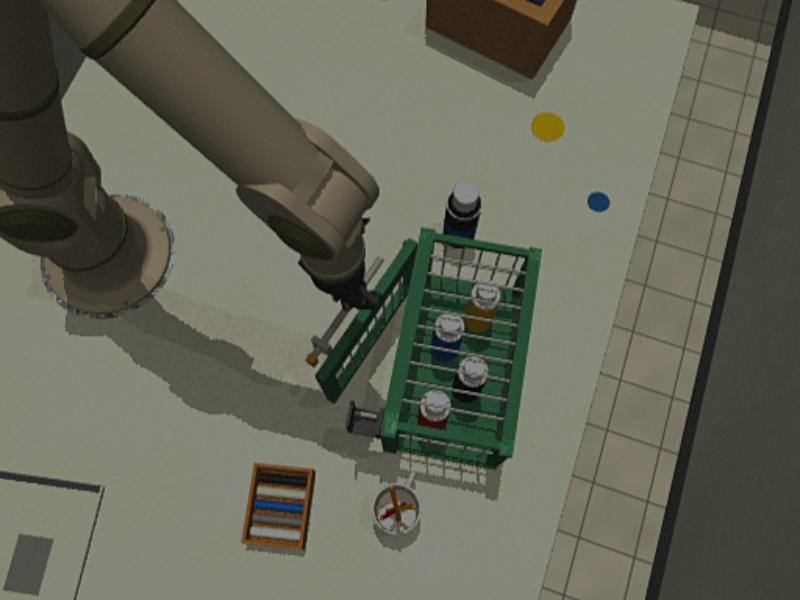

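The gate stands open, with its free edge at (330,390) and the nose clear at (312,358). The keeper is at (362,415) and the bystanders haven't moved. The arm geometry gives about 0.38 rad with the fingers holding still, so I hand in.

```bash
python3 -c "
from plant import manip;print(manip.close_job())"
```

```text
the job is handed in; nothing more can be done
None
```

I lifted the bolt over the keeper's lip, drew it back about 44 mm and swung the gate open about 0.38 rad (roughly 10 cm, from the arm's geometry). I handed the job in with the grip still held and the paint can, mug and crayon box where they stood; no verdict was returned.

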